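Step a well plate on an x-y stage under a fixed touch probe and gauge two coupons

TASK

Gauge two of the metal coupons lying in the wells of the plate on the hand-driven x-y stage: slide the carriage so that the corner well beside the steel clip lies under the fixed probe, and press the probe's black head down until its tip stands firmly on the coupon in that well, then do the same with the diagonally opposite corner well. The coupons' thicknesses are not known, so feel for the contact: never press harder than 30 N, nor on any other part of the plate. Leave the second well under the probe, the probe sprung back up, and the things around the stage where they are.

Things in the scene. Friction and masses are not known exactly. Their poses are not given: they have to be found in the camera images.
- stage: Fixed dark steel base of the x-y stage, 305 x 300 x 12 mm, on the bench. Origin on the bench below the middle of the slides' travel. Its x axis (away from the robot at yaw 0) and y axis are the slide directions. A 20 mm steel column, 202 mm tall, stands at x = +150 mm, y = 0 of this frame.
- carriage: Aluminium carriage, 190 x 140 x 8 mm, sliding along stage x (+-45 mm) and y (+-75 mm) with 2 to 3 N friction. Axes as the stage's; origin under the plate's centre, 36 mm above the bench. It bears a white plate of 4 (x) by 6 (y) square wells, pitch 19, 17 wide inside, 16 mm deep, rim 62 mm above the bench, a coupon in each. The steel clip is at the plate's -x, +y corner (near left).
- knob_grip (a point): Point on the axis of the carriage's upright black knob, at the height to grip (78 mm above the bench). The knob is round, 24 mm in diameter, rises from 44 to 94 mm above the bench, and stands at x = -115 mm, y = 0 of the carriage, on its side towards the robot.
- well_a (a point): Centre of the mouth of the first well, level with the rim: the corner well beside the clip, at x = -28.5, y = +47.5 mm of the carriage. In it lies a flat square aluminium coupon, 14.5 mm wide, of unknown thickness: its top is 7 to 15 mm below the rim.
- well_b (a point): Centre of the mouth of the second well, level with the rim: the corner diagonally across from the first, at x = +28.5, y = -47.5 mm of the carriage. Its coupon, too, is of unknown thickness: top 7 to 15 mm below the rim.
- pointer: Fixed beam clamped to the column; the clamp's height and its swing about the column differ from start to start. Origin on the column's axis at the beam's mid height (109 to 119 mm above the bench); the beam, 14 mm thick, runs 150 mm along its -x axis to the probe's sleeve (24 mm across, 18 mm tall).
- probe: Upright steel probe, 5.6 mm thick with a blunt tip, in the sleeve at the beam's end, with a black round head (28 mm across, 10 mm thick). Pushed straight down against a light spring (2.4 N at rest, 80 N/m; at most 35 mm of travel) it springs back up when let go. Origin on its axis, level with the beam's mid height while it is up.
- probe_tip (a point): Lower end of the probe. At rest it is 44 mm below the beam's mid height, about 3 to 13 mm above the plate's rims; a coupon's top is some 10 to 28 mm below it.
- probe_head (a point): Centre of the top face of the probe's head, 99 mm above its tip, about 164 to 174 mm above the bench at rest.
- jar: Bystander: amber jar with a blue lid, 68 mm across and 95 mm tall, origin under its centre.
- tipbox: Bystander: grey box of pipette tips with a clear lid, 87 x 122 x 68 mm, origin under its centre.
- tuberack: Bystander: white tube rack, 60 x 110 mm, 57 mm tall with its tubes, origin under its centre.

How it is judged:
By the outcome, as a careful person would: the job done as asked, in the order asked, and still so for the second after the job is handed in, with the robot touching nothing.
It also fails if it takes over 69 s, if anything falls off the work surface, if the arm or the gripper's body presses on something with over 40 N, if the wrist force passes 120 N, or if a joint passes its speed limit or range.

ROBOT

A 6-joint arm with a two-finger parallel gripper is mounted at the origin on the work surface. World frame = base frame: x ahead of the robot, y to its left, z up, the work surface at z = 0. Lengths are in mm, angles in rad, forces in N, time in s.
With the tool pointing down it reaches from about 275 to 850 mm from the base axis. Payload 19 kg.
Tool frame: the origin (TCP) lies where the fingers leave the gripper's body, on its centre line; the fingertips stand 73 mm ahead of it and the grasp point (between the pads) lies 54 mm ahead of it; z points along the fingers, y is the line along which they close (so a half turn about z gives the same grasp; the last joint's range is limited). The gripper opens to 85 mm and grips with 20 to 120 N. Pads are 22 mm wide; open, the fingers measure 114 mm over their backs; the gripper's body (76 mm by 85 mm) begins 54 mm behind the grasp point. The pads swing forward as they close: fully open they stand 13 mm farther back than shut.
Start: joints at [-1.449, 0.15, 1.437, -0, 1.554, -0.134], TCP at [145.462, -556.273, 303.867] pointing down, gripper open.
Joint ranges: [-2.8, 2.8], [-0.68, 2.1], [0.12, 2.68], [-1.39, 4.53], [0.16, 2.79], [-2.81, 2.81]. Speed limits (rad/s): [1.89, 1.89, 2.22, 3.01, 3.01, 3.01].

INTERFACE

Orientations are given as [roll, pitch, yaw] about the fixed x, y, z axes, in that order (R = Rz(yaw) Ry(pitch) Rx(roll)).
In Python, from cell import robot gives the robot as it stands.
- The arm moves only by the tool arm_command, never from a script. Its argument "increments" is one flat list of numbers, 5 for each row, row after row: the opening in per cent of the stroke, from 0 (shut) to 100 (fully open), then the shift along the tool's x, y, z in mm, then the turn about the tool's z in rad. A call has 1 to 20 rows; each row is the pose to reach, as a shift and turn from the pose commanded when the call began, along the tool's axes at that moment; what a row does not reach only later rows make up. A row lasts 1/8 s, in which the tool goes at most 62.5 mm and 10.7 degrees, less where a joint would pass 70% of its speed; a pose out of reach is approached as far as the arm can. A call with a gripper value outside its range is refused whole. The fingers move at their own pace and stop on an object; "grip_force" is the grip in N (left out, the last holds). Time passes only in rows, so rows that repeat a pose let the fingers close. It gives the time, the measured TCP pose, the force, the opening and the grip force at its end, in the units of the state.
- robot.get_obs(): the state, without advancing time (a new reading comes with each control period).
- robot.snapshot(name): name is "side" or "top"; returns a dict with "pixels" (420x560x3 uint8, red, green, blue), "fovy" (degrees; the focal length in pixels is half the picture's height over the tangent of half this angle, whatever the lens; pixels are square), "cx", "cy" (the principal point, pixels), "view" (4x4, takes a point from world to camera coordinates). Camera axes: x right, y up, looking along -z (the intrinsics and any distortion apply to the point x, -y, -z); pixel columns grow to the right and rows downward; lengths in mm; the calibration is good to about 2 mm. A picture is of the moment at which its call begins. There is no depth.
- robot.finish_job(): hands the job in; it is judged then, once.
Trained networks look in a picture, given as the dict that the camera call returned (one of the last four; its "shot" number tells which), for a name from the list of things; names that differ only in an ending like _2 or _b are one class to them, and where a whole thing is asked for, a point or a joint stands for the part that bears it (a point fixed in the world has none). Each returns a list of dicts, best first, with "conf" (0 to 1); they miss things now and then, are a little off and sometimes report something else, mostly with a low value. They report only what shows in the picture. A call takes as long as a camera call.
- robot.look_for(picture, thing): "location" ([row, column] in pixels, amid what is visible of it).
- robot.spot_point(picture, thing): "location" ([row, column] in pixels: a listed point, or the origin of a listed thing).
The state is a dict: "t": time; "joints": joint angles; "joint_vel": joint speeds; "tau": joint torques, N m; "position": TCP position; "eef_rot": TCP orientation; "wrist_force": force on the tool from outside, world axes, zero at the start; "wrist_torque": the same for the moment, N m; "finger_gap": finger opening in mm; "gripper_force": force on a finger pad.
Only numpy, scipy, OpenCV 4.12 (cv2) and the standard library are available. Lean on these libraries where they do the work, as an engineer would, in place of code of your own. Each camera call takes 0.05 s, during which the arm holds its last target. There are 200 camera calls.

## Working session

There is one attempt and no reset: what is moved stays moved. The work goes in short steps, Python scripts to look and compute and a tool call to move; the robot and the scene stay as the last step left them, time stands still between calls to the robot, and variables do not carry over. Pictures are saved under pics/ and viewed, at most 10 in all, crops included, and the job is handed in when it is done.

Besides the shell and the picture viewer there is one more tool, called after "Call:" in YAML: its name, and indented under it one key for each argument. arm_command: Moves the arm, as the interface text tells. Its arguments: {"type":"object","properties":{"increments":{"type":"array","items":{"type":"number"}},"grip_force":{"type":"number"}},"required":["increments"]}

```bash
ls; mkdir -p pics
python3 - <<'E'
from cell import robot
import cv2
o=robot.get_obs();print({k:(v if not hasattr(v,'tolist') else v.tolist()) for k,v in o.items()})
for n in("side","top"):
    s=robot.snapshot(n);print(n,[k for k in s],s['fovy'],s['cx'],s['cy'],s['view'],{k:s[k] for k in s if k not in('pixels','view')})
    cv2.imwrite(f'pics/{n}0.png',s['pixels'][:,:,::-1])
    for t in("stage","carriage","knob_grip","well_a","well_b","pointer","probe","probe_tip","probe_head","jar","tipbox","tuberack"):
        print(t,[(d['location'],round(d['conf'],2)) for d in robot.spot_point(s,t)][:3])
E
```

```text
pics
{'t': 0.0, 'joints': [-1.448985676517701, 0.15099102660896443, 1.4380111876295842, 1.3149744000671737e-06, 1.5537930647005076, -0.13399142189998284], 'joint_vel': [-8.547884139215533e-05, -0.002101174310948823, 0.00032553904059005835, 6.240366172232328e-06, -0.000610897016821982, 0.0020548918432422084], 'tau': [0.0005078860340290703, -71.30580425262451, -57.08800435066223, -0.0001983409720196505, 0.008565954922232777, -2.8796983997381176e-05], 'position': [145.45477154868442, -556.1423777562421, 303.28242025372634], 'eef_rot': [-3.1404009835152493, -0.00016196266596213427, 0.25580195252576243], 'wrist_force': [0.8995605066142134, -0.6279544829192398, -0.37435286990554534], 'wrist_torque': [0.009759075414113525, 0.0018607417050722915, -0.01590748762660236], 'gripper_force': 0.0, 'finger_gap': 85.5286421744824}
side ['pixels', 'fovy', 'cx', 'cy', 'view', 'shot'] 48.770944174551886 282.45037930171077 211.62404170350237 [[ 9.57808543e-01 -2.87035912e-01 -1.46006858e-02 -5.82473001e+02]
 [ 2.20218506e-01  7.00305857e-01  6.79025416e-01 -2.74753676e+02]
 [-1.84679733e-01 -6.53591686e-
[... 969 characters left out ...]
32074e-01 -1.35050374e+03]
 [ 0.00000000e+00  0.00000000e+00  0.00000000e+00  1.00000000e+00]] {'fovy': 42.32026988235283, 'cx': 278.24665463082437, 'cy': 221.19431414489873, 'shot': 2}
stage [([228.8, 272.4], 0.61), ([266.8, 366.6], 0.37)]
carriage [([227.7, 280.1], 0.77)]
knob_grip []
well_a [([241.7, 265.7], 0.78), ([208.3, 296.9], 0.58)]
well_b [([241.7, 265.7], 0.78), ([208.3, 296.9], 0.58)]
pointer [([207.5, 369.6], 0.73), ([168.9, 263.1], 0.56), ([210.1, 297.8], 0.19)]
probe [([222.9, 269.0], 0.44)]
probe_tip [([269.6, 287.0], 0.37)]
probe_head [([221.5, 267.1], 0.52)]
jar [([264.4, 193.2], 0.7)]
tipbox [([210.2, 367.1], 0.88), ([269.3, 286.9], 0.61)]
tuberack [([265.0, 365.8], 0.61)]
```

Run:
```python
import cv2
a=cv2.imread('pics/top0.png')[120:330,140:420];cv2.imwrite('pics/top0c.png',cv2.resize(a,None,fx=2.8,fy=2.8,interpolation=cv2.INTER_CUBIC)[:588,:784])
a=cv2.imread('pics/side0.png')[150:360,150:430];cv2.imwrite('pics/side0c.png',cv2.resize(a,None,fx=2.8,fy=2.8,interpolation=cv2.INTER_CUBIC))
```

```text
(no output)
```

View pics/top0c.png

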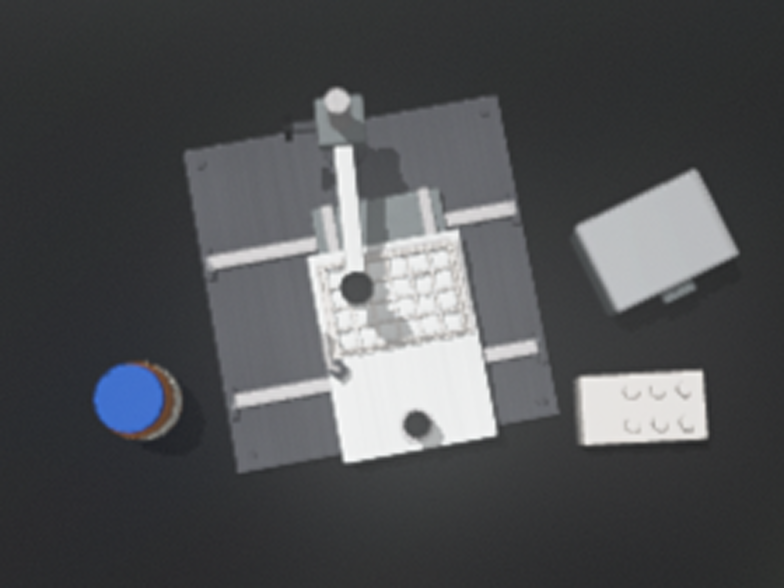

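View pics/side0c.png

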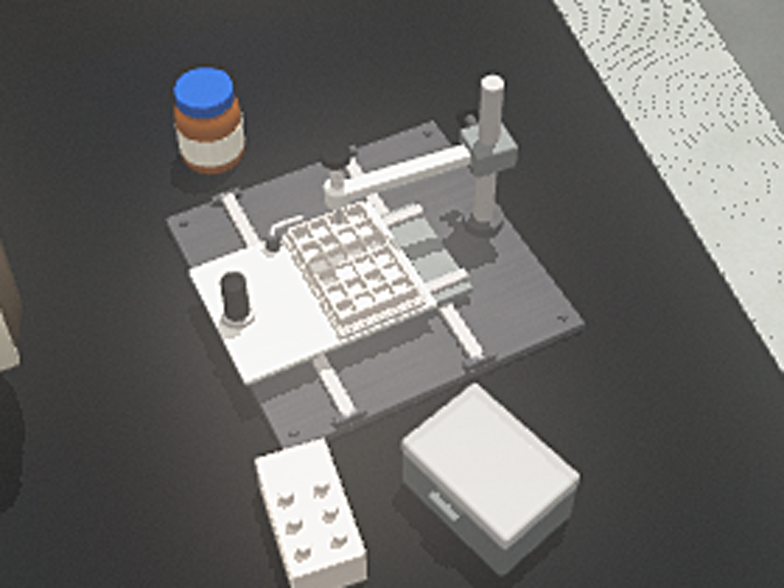

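The pictures show the stage yawed about 10° in the top crop. The knob top is at (417,424), the head at (357,287) and the clip at the plate's near left, (340,370). The jar is to the left, with the rack and box to the right. I'll fit a stage model to these features.

```bash
cat > h.py <<'E'
import numpy as np
from cell import robot
def proj(s,P):
    P=np.atleast_2d(P);c=P@s['view'][:3,:3].T+s['view'][:3,3]
    f=s['pixels'].shape[0]/2/np.tan(np.radians(s['fovy'])/2)
    return np.c_[s['cx']-f*c[:,0]/c[:,2], s['cy']+f*c[:,1]/c[:,2]]  # col,row
def ray(s,col,row,z):
    f=s['pixels'].shape[0]/2/np.tan(np.radians(s['fovy'])/2)
    d=s['view'][:3,:3].T@np.array([(col-s['cx'])/f,-(row-s['cy'])/f,-1]);o=-s['view'][:3,:3].T@s['view'][:3,3]
    return o+d*(z-o[2])/d[2]
E
cat > fit.py <<'E'
from h import *
from scipy.optimize import least_squares
T=robot.snapshot('top');S=robot.snapshot('side')
tp=lambda u,v:(140+u/2.8,120+v/2.8); sp=lambda u,v:(150+u/2.8,150+v/2.8)
# p: X,Y,yaw,base off x, cx,cy, carriage off x, swing, beam z
def W(p,q):
    c,s=np.cos(p[2]),np.sin(p[2]);return np.array([p[0]+c*q[0]-s*q[1],p[1]+s*q[0]+c*q[1],q[2]])
def probe(p,dz): return W(p,(150-150*np.cos(p[7]),-150*np.sin(p[7]),p[8]+dz))
obs=[]
for (u,v),(a,b) in zip([(184,151),(497,96),(558,411),(237,472)],[(1,1),(1,-1),(-1,-1),(-1,1)]):
    obs.append((T,tp(u,v),lambda p,a=a,b=b:W(p,(p[3]+152.5*a,150*b,12))))
for (u,v),(a,b) in zip([(434,122),(585,323),(167,219)],[(1,1),(1,-1),(-1,1)]):
    obs.append((S,sp(u,v),lambda p,a=a,b=b:W(p,(p[3]+152.5*a,150*b,12))))
for s,q in((T,tp(337,100)),(S,sp(492,82))): obs.append((s,q,lambda p:W(p,(150,0,202))))
for s,q in((T,tp(417,424)),(S,sp(235,280))): obs.append((s,q,lambda p:W(p,(p[4]-115,p[5],94))))
for s,q,a,b in((T,tp(345,463),-1,1),(T,tp(496,436),-1,-1),(S,sp(190,267),-1,1),(S,sp(247,381),-1,-1)):
    obs.append((s,q,lambda p,a=a,b=b:W(p,(p[4]+p[6]+95*a,p[5]+70*b,44))))
obs.append((T,tp(357,287),lambda p:probe(p,55)))
f=lambda p:np.concatenate([proj(s,g(p))[0]-q for s,q,g in obs])
r=least_squares(f,[600,0,.17,0,0,0,-45,0,114],loss='soft_l1',x_scale=[10,10,.1,10,10,10,10,.1,10],
  bounds=([-2e3]*8+[109],[2e3]*8+[119]))
p=r.x
if __name__=='__main__':
    print(p.round(3));print(f(p).reshape(-1,2).round(1).tolist())
    print('head',probe(p,55),'knob',W(p,(p[4]-115,p[5],78)))
    print('wellA',W(p,(p[4]-28.5,p[5]+47.5,62)),'wellB',W(p,(p[4]+28.5,p[5]-47.5,62)))
    for n,q,z in(('jar',tp(130,398),95),('rack',tp(640,408),57),('box',tp(655,240),68)): print(n,ray(T,*q,z))
E
python3 fit.py
```

```text
[ 5.96343e+02  4.87420e+01  1.66000e-01  2.40120e+01  6.29000e-01
 -1.80250e+01 -4.16760e+01 -3.42200e+00  1.09000e+02]
[[-0.6, -0.6], [-0.0, -1.1], [0.4, 0.7], [-0.0, 0.0], [-0.3, -0.6], [0.2, 0.4], [-1.0, -0.3], [0.0, 0.5], [-0.4, 0.9], [-0.3, -0.8], [-0.8, 0.4], [-0.8, -0.7], [0.2, -1.1], [-0.7, 0.9], [-0.6, 0.5], [0.1, -124.1]]
head [893.29278584  56.42313886 164.        ] knob [486.53058198  12.04151291  78.        ]
wellA [563.97884257  73.19923468  62.        ] wellB [635.91204412 -11.0599756   62.        ]
jar [510.35526157 259.30239537  95.        ]
rack [ 496.73578581 -187.59126982   57.        ]
box [ 645.6484591  -204.05875692   68.        ]
```

```bash
sed -i "s/bounds=.*/bounds=([-2e3]*7+[-.7,109],[2e3]*7+[.7,119]))/; s/^obs.append((T,tp(357,287).*/obs+=[(T,tp(357,287),lambda p:probe(p,55)),(S,(269.6,203.7),lambda p:probe(p,55)),(S,sp(334,196),lambda p:probe(p,-9))]/" fit.py; sed -i 's/109,1/109,1/' fit.py; python3 fit.py
python3 - <<'E'
import cv2
a=cv2.imread('pics/side0.png')[185:265,215:315];a=cv2.convertScaleAbs(a,alpha=1.3,beta=20);cv2.imwrite('pics/side0d.png',cv2.resize(a,None,fx=7,fy=7,interpolation=cv2.INTER_CUBIC))
E
```

```text
[ 5.97443e+02  4.88810e+01  1.66000e-01  2.28960e+01 -4.77000e-01
 -1.79950e+01 -4.16770e+01 -9.40000e-02  1.19000e+02]
[[-0.6, -0.6], [-0.0, -1.1], [0.4, 0.8], [0.0, -0.0], [-0.3, -0.6], [0.2, 0.4], [-1.0, -0.2], [-0.0, 0.0], [0.0, 0.8], [-0.3, -0.8], [-0.8, 0.4], [-0.8, -0.7], [0.2, -1.1], [-0.7, 0.9], [-0.6, 0.5], [-1.3, -0.2], [-0.4, 0.3], [0.8, 1.4]]
head [595.77089459  62.83790149 174.        ] knob [486.53095063  12.04044666  78.        ]
wellA [563.98663089  73.1887712   62.        ] wellB [635.90960877 -11.07916608  62.        ]
jar [510.35526157 259.30239537  95.        ]
rack [ 496.73578581 -187.59126982   57.        ]
box [ 645.6484591  -204.05875692   68.        ]
```

View pics/side0d.png

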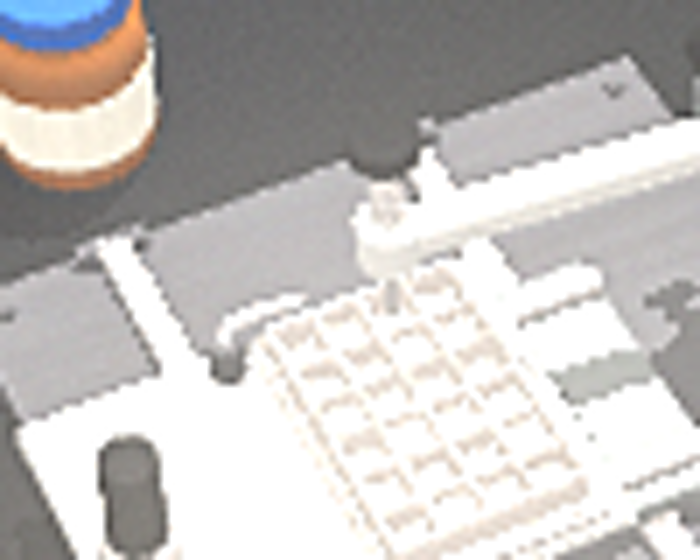

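The crop shows the probe tip at side pixel (271, 228.8) and the head's top at about (270.3, 205). The clip is at (247, 237). I'll refit with the tip included.

```bash
sed -i "s/(S,(269.6,203.7),lambda p:probe(p,55)),(S,sp(334,196),lambda p:probe(p,-9))/(S,(270.3,205.2),lambda p:probe(p,55)),(S,(271,228.8),lambda p:probe(p,-44))/; s/-.7,109/-.7,105/; s/.7,119\]/.7,125]/" fit.py
cat >> fit.py <<'E'
    h=probe(p,0);A=W(p,(p[4]-28.5,p[5]+47.5,62));B=W(p,(p[4]+28.5,p[5]-47.5,62));k=W(p,(p[4]-115,p[5],78))
    print('knob for A',k+(h-A),'for B',k+(h-B), 'carr for A',[150-150*np.cos(p[7])+28.5,-150*np.sin(p[7])-47.5],'B',[150-150*np.cos(p[7])-28.5,-150*np.sin(p[7])+47.5])
E
python3 fit.py
```

```text
[ 5.97688e+02  4.89280e+01  1.66000e-01  2.26480e+01 -7.27000e-01
 -1.79990e+01 -4.16770e+01 -7.30000e-02  1.20963e+02]
[[-0.6, -0.6], [-0.0, -1.1], [0.4, 0.8], [-0.0, -0.0], [-0.3, -0.6], [0.2, 0.4], [-1.0, -0.2], [-0.0, -0.1], [0.1, 0.8], [-0.3, -0.8], [-0.8, 0.4], [-0.8, -0.7], [0.2, -1.1], [-0.7, 0.9], [-0.6, 0.5], [-0.0, -0.5], [-0.6, -0.9], [0.0, 1.8]]
head [596.27334382  59.78151896 175.96300991] knob [486.53087986  12.04059237  78.        ]
wellA [563.98552353  73.19022995  62.        ] wellB [635.90992991 -11.07648808  62.        ]
jar [510.35526157 259.30239537  95.        ]
rack [ 496.73578581 -187.59126982   57.        ]
box [ 645.6484591  -204.05875692   68.        ]
knob for A [518.81870016  -1.36811861 136.96300991] for B [446.89429378  82.89859942 136.96300991] carr for A [np.float64(28.899353019101568), np.float64(-36.56169926832298)] B [np.float64(-28.100646980898432), np.float64(58.43830073167702)]
```

Call:
arm_command:
  increments: [100,120,-117,0,0,100,240,-235,0,0,100,360,-352,0,0,100,474,-464,0,0,100,474,-464,0,0,100,474,-464,0,0,100,474,-464,0,0,100,474,-464,0,0,100,474,-464,0,0,100,474,-464,0,0,100,474,-464,0,0,100,474,-464,0,0,100,474,-464,0,0,100,474,-464,60,0,100,474,-464,100,0,100,474,-464,100,0,100,474,-464,100,0]
  grip_force: 40

```text
t: 3.72
position: [487.1, 11.9, 205.9]
eef_rot: [3.141, -0.002, 0.255]
wrist_force: [0.2, 0.3, -0.2]
finger_gap: 85.1
gripper_force: 0.0
```

Call:
arm_command:
  increments: [100,0,0,40,0,100,0,0,73,0,100,0,0,73,0,60,0,0,73,0,30,0,0,73,0,10,0,0,73,0,10,0,0,73,0,10,0,0,73,0,10,0,0,73,0,10,0,0,73,0,10,0,0,73,0]
  grip_force: 40

```text
t: 5.1
position: [486.9, 12.6, 131.7]
eef_rot: [3.141, -0.001, 0.256]
wrist_force: [-2.0, 0.7, 8.7]
finger_gap: 22.8
gripper_force: 38.7
```

Call:
arm_command:
  increments: [10,5,4,0,0,10,12,9,0,0,10,19,14,0,0,10,25,19,0,0,10,28,21,0,0,10,28,21,0,0,10,28,21,0,0]

```text
t: 5.98
position: [519.7, -0.8, 131.7]
eef_rot: [3.141, -0.002, 0.256]
wrist_force: [2.5, -0.2, 5.5]
finger_gap: 23.0
gripper_force: 38.8
```

Run:
```python
from h import *
import cv2
for n in('side','top'):
    s=robot.snapshot(n)
    a=s['pixels'][:,:,::-1]; c=a[185:265,215:315] if n=='side' else a[200:255,240:310]
    cv2.imwrite(f'pics/{n}1.png',a)
    if n=='side': cv2.imwrite('pics/side1c.png',cv2.resize(cv2.convertScaleAbs(c,alpha=.95),None,fx=7,fy=7,interpolation=cv2.INTER_CUBIC))
```

```text
(no output)
```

View pics/side1c.png

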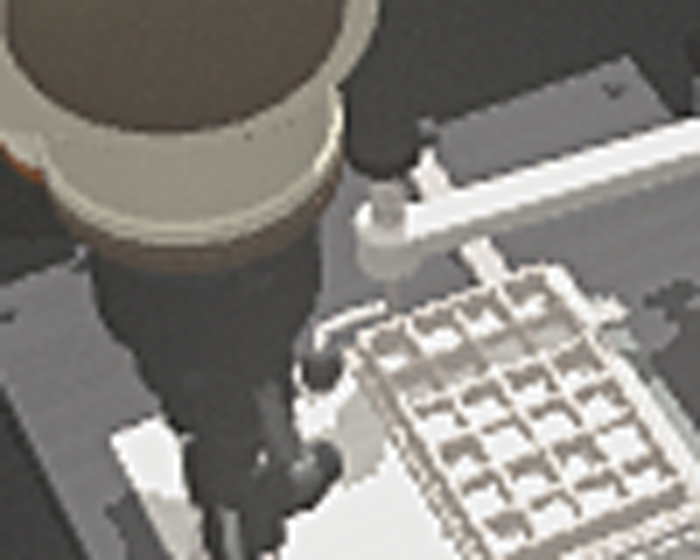

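```bash
cat > ov.py <<'E'
import sys,cv2
from fit import *
def overlay(name,kxy,well,crops):
    # carriage pose from grip displacement: knob at kxy
    k=np.array(kxy)-np.array([486.9,12.6]) if False else np.array(kxy)-np.array([486.5,12.0])
    c,s=np.cos(p[2]),np.sin(p[2]);q=p.copy();q[4]+=c*k[0]+s*k[1];q[5]+=-s*k[0]+c*k[1]
    print('carriage',q[4:6].round(1),'well-probe',(W(q,(q[4]+well[0],q[5]+well[1],62))-probe(q,0)).round(1))
    out=[]
    for S_,(r0,r1,c0,c1) in crops:
        F=8;im=cv2.resize(S_['pixels'][r0:r1,c0:c1,::-1],None,fx=F,fy=F,interpolation=cv2.INTER_CUBIC)
        def px(P): u=proj(S_,P)[0];return (int((u[0]-c0+.5)*F),int((u[1]-r0+.5)*F))
        g=[px(W(q,(q[4]+a*38,q[5]+b*57,62))) for a,b in((1,1),(1,-1),(-1,-1),(-1,1))]
        cv2.polylines(im,[np.array(g)],1,(0,255,0),1)
        g=[px(W(q,(q[4]+well[0]+a*8.5,q[5]+well[1]+b*8.5,62))) for a,b in((1,1),(1,-1),(-1,-1),(-1,1))]
        cv2.polylines(im,[np.array(g)],1,(0,0,255),1)
        for dz,col in((-44,(255,0,0)),(-9,(255,0,255)),(9,(255,0,255)),(45,(0,255,255)),(55,(0,255,255))): cv2.circle(im,px(probe(q,dz)),2,col,-1)
        out.append(im)
    h=max(i.shape[0] for i in out);out=[cv2.copyMakeBorder(i,0,h-i.shape[0],0,0,0) for i in out]
    cv2.imwrite(name,np.hstack(out))
E
python3 - <<'E'
from ov import *
overlay('pics/ov1.png',(519.7-.2,-.8-.2),(-28.5,47.5),[(S,(195,265,248,298)),(T,(195,255,245,295))])
E
```

```text
carriage [ 29.7 -36.3] well-probe [  0.7   0.4 -59. ]
```

View pics/ov1.png

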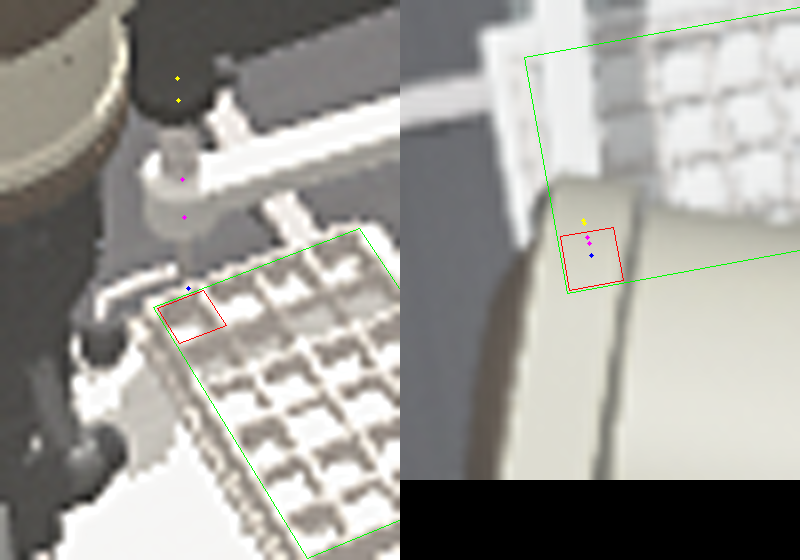

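Run:
```python
from ov import *
for n,S_ in(('top',T),('side',S)): S_['pixels']=cv2.imread(f'pics/{n}0.png')[:,:,::-1]
g=cv2.cvtColor(T['pixels'].copy(),cv2.COLOR_RGB2GRAY).astype(float)
for nm,(u,v) in(('head',(357,287)),('knob',(417,424))):
    c0,r0=int(140+u/2.8),int(120+v/2.8);w=g[r0-9:r0+10,c0-9:c0+10]
    m=(w<75).astype('uint8');n,l,st,ce=cv2.connectedComponentsWithStats(m);i=1+np.argmax(st[1:,4]);print(nm,ce[i]+[c0-9,r0-9],st[i])
print('pred',proj(T,probe(p,55)),proj(T,W(p,(p[4]-115,p[5],94))),'bottom',proj(T,probe(p,45)))
overlay('pics/ov0.png',(486.5,12),(-28.5,47.5),[(S,(195,265,248,298)),(T,(195,255,250,300))])
```

```text
head [265.5        218.66666667] [5 5 6 3 6]
knob [296. 280.] [16 18  3  1  3]
pred [[267.48759334 222.01427972]] [[288.58746522 270.6039734 ]] bottom [[267.59596755 222.49870153]]
carriage [ -0.7 -18. ] well-probe [-32.3  13.4 -59. ]
```

View pics/ov0.png

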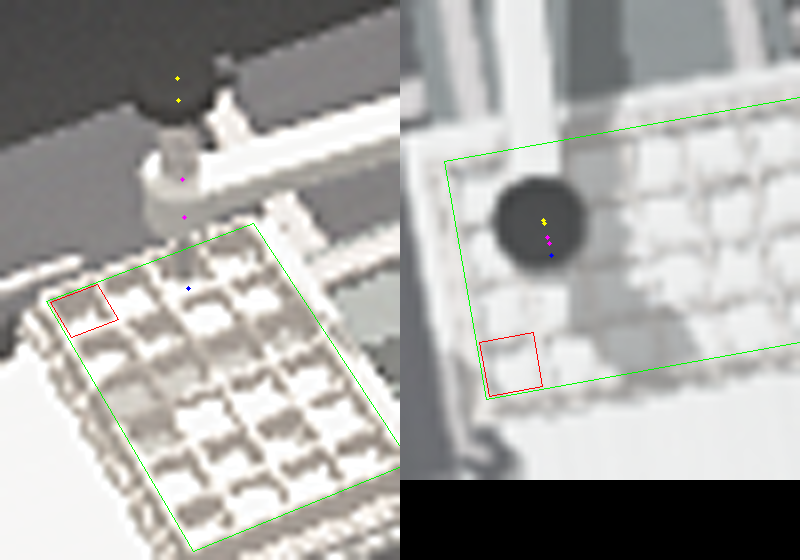

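The overlays agree with the pictures to about 1 mm. The head appears at top-overlay (540,222) against a predicted (544,220), and the well grid lines up. Well A is therefore under the probe well within the margin, so I'll release the knob and go over the head.

Call:
arm_command:
  increments: [40,0,0,0,0,80,0,0,0,0,80,0,0,0,0,80,0,0,0,0,80,0,0,-40,0,80,0,0,-100,0,80,0,0,-148,0,60,0,0,-148,0,30,0,0,-148,0,0,45,-20,-148,0,0,89,-40,-148,0,0,89,-40,-148,0,0,89,-40,-148,0,0,89,-40,-130,0,0,89,-40,-130,0,0,89,-40,-130,0]

```text
t: 8.28
position: [594.8, 60.2, 261.0]
eef_rot: [-3.141, 0.0, 0.255]
wrist_force: [-0.6, 0.4, 0.6]
finger_gap: -0.1
gripper_force: 0.0
```

Run:
```python
from ov import *
o=robot.get_obs();print(o['t'],o['position'],o['wrist_force'],o['finger_gap'])
overlay('pics/ov2.png',(519.5,-1),(-28.5,47.5),[(S,(195,265,248,298)),(T,(200,290,250,300))])
cv2.imwrite('pics/t2.png',T['pixels'][:,:,::-1]);cv2.imwrite('pics/s2.png',S['pixels'][:,:,::-1])
```

```text
8.375 [595.01601853  60.38995601 261.37374164] [ 0.21487042 -0.3253448   0.01031747] 0.015251999655655163
carriage [ 29.7 -36.3] well-probe [  0.7   0.4 -59. ]
```

View pics/ov2.png

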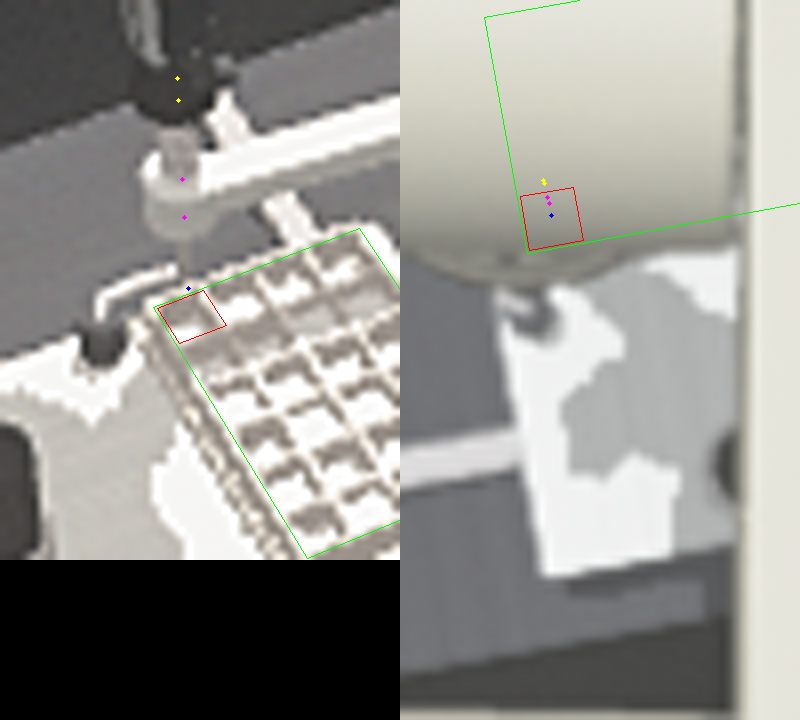

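The plate stayed put and the fingertips stand over the head, so I'll press down in stages.

Call:
arm_command:
  increments: [0,1,0,8,0,0,1,0,14,0,0,1,0,20,0,0,1,0,24,0,0,1,0,24,0,0,1,0,24,0]

```text
t: 9.12
position: [596.0, 60.8, 237.1]
eef_rot: [-3.142, -0.0, 0.256]
wrist_force: [-1.6, -0.2, 2.1]
finger_gap: -0.3
gripper_force: 1.3
```

Call:
arm_command:
  increments: [0,0,0,2,0,0,0,0,4,0,0,0,0,6,0,0,0,0,6,0]

```text
t: 9.62
position: [596.0, 60.8, 230.8]
eef_rot: [-3.141, 0.0, 0.256]
wrist_force: [-0.6, 0.1, 3.1]
finger_gap: 0.3
gripper_force: 1.5
```

Call:
arm_command:
  increments: [0,0,0,1,0,0,0,0,2,0,0,0,0,2,0]

```text
t: 10.0
position: [596.0, 60.8, 228.9]
eef_rot: [-3.141, -0.0, 0.256]
wrist_force: [0.0, 0.1, 2.2]
finger_gap: 0.1
gripper_force: 1.6
```

Call:
arm_command:
  increments: [0,0,0,1,0,0,0,0,1,0,0,0,0,1,0]

```text
t: 10.38
position: [596.0, 60.8, 227.9]
eef_rot: [-3.141, -0.0, 0.256]
wrist_force: [0.3, 0.3, 2.3]
finger_gap: -0.1
gripper_force: 1.6
```

Call:
arm_command:
  increments: [0,0,0,0.5,0,0,0,0,1,0,0,0,0,1,0]

```text
t: 10.75
position: [596.0, 60.8, 226.9]
eef_rot: [-3.142, -0.0, 0.256]
wrist_force: [0.4, 0.4, 3.0]
finger_gap: -0.1
gripper_force: 1.7
```

Call:
arm_command:
  increments: [0,0,0,0.5,0,0,0,0,1,0,0,0,0,1,0]

```text
t: 11.12
position: [596.0, 60.8, 225.9]
eef_rot: [-3.141, -0.0, 0.256]
wrist_force: [-0.5, 0.2, 2.9]
finger_gap: -0.2
gripper_force: 1.7
```

Call:
arm_command:
  increments: [0,0,0,0.5,0,0,0,0,1,0,0,0,0,1,0]

```text
t: 11.5
position: [596.0, 60.8, 224.9]
eef_rot: [-3.141, 0.0, 0.256]
wrist_force: [-0.5, 0.2, 3.6]
finger_gap: -0.2
gripper_force: 1.8
```

Call:
arm_command:
  increments: [0,0,0,0.5,0,0,0,0,1,0,0,0,0,1,0]

```text
t: 11.88
position: [596.0, 60.8, 223.9]
eef_rot: [-3.141, 0.0, 0.256]
wrist_force: [-0.6, -0.5, 4.0]
finger_gap: -0.1
gripper_force: 1.8
```

Call:
arm_command:
  increments: [0,0,0,0.5,0,0,0,0,1,0,0,0,0,1,0]

```text
t: 12.25
position: [596.0, 60.8, 222.9]
eef_rot: [-3.141, -0.0, 0.256]
wrist_force: [-1.9, -0.4, 3.8]
finger_gap: 0.2
gripper_force: 1.8
```

Call:
arm_command:
  increments: [0,0,0,0.5,0,0,0,0,1,0,0,0,0,1,0]

```text
t: 12.62
position: [596.0, 60.8, 221.9]
eef_rot: [-3.141, 0.0, 0.256]
wrist_force: [0.1, 0.6, 4.2]
finger_gap: 0.0
gripper_force: 1.9
```

Call:
arm_command:
  increments: [0,0,0,0.5,0,0,0,0,1,0,0,0,0,1,0]

```text
t: 13.0
position: [596.0, 60.8, 220.9]
eef_rot: [-3.141, -0.0, 0.256]
wrist_force: [-0.5, 0.2, 4.1]
finger_gap: 0.1
gripper_force: 1.9
```

Call:
arm_command:
  increments: [0,0,0,0.5,0,0,0,0,1,0,0,0,0,1,0]

```text
t: 13.38
position: [596.0, 60.8, 219.9]
eef_rot: [-3.141, -0.0, 0.256]
wrist_force: [0.7, 0.1, 3.9]
finger_gap: -0.1
gripper_force: 2.0
```

Call:
arm_command:
  increments: [0,0,0,0.5,0,0,0,0,1,0,0,0,0,1,0]

```text
t: 13.75
position: [596.0, 60.8, 219.3]
eef_rot: [3.142, -0.0, 0.256]
wrist_force: [-1.2, 0.4, 7.9]
finger_gap: 0.1
gripper_force: 3.9
```

Call:
arm_command:
  increments: [0,0,0,0.5,0,0,0,0,0.7,0,0,0,0,0.7,0,0,0,0,0.7,0]

```text
t: 14.25
position: [596.0, 60.8, 218.9]
eef_rot: [3.141, -0.001, 0.256]
wrist_force: [-3.1, 0.6, 11.2]
finger_gap: -0.1
gripper_force: 5.6
```

Call:
arm_command:
  increments: [0,0,0,0.5,0,0,0,0,0.8,0,0,0,0,0.8,0,0,0,0,0.8,0]

```text
t: 14.75
position: [596.1, 60.8, 218.5]
eef_rot: [3.141, -0.001, 0.256]
wrist_force: [-4.8, -0.3, 15.0]
finger_gap: 0.1
gripper_force: 7.7
```

15 N, with the tip about 14.6 mm below the rim, means it stands firmly on the coupon. Next I'll lift and go back to the knob.

Call:
arm_command:
  increments: [0,0,0,-10,0,0,0,0,-30,0,0,0,0,-63,0,30,0,0,-63,0,60,-30,13,-63,0,100,-60,27,-63,0,100,-90,40,-63,0,100,-90,40,-63,0,100,-90,40,-40,0,100,-90,40,0,0,100,-90,40,40,0,100,-90,40,70,0,100,-90,40,85,0,100,-90,40,85,0,60,-90,40,85,0,20,-90,40,85,0,10,-90,40,85,0,10,-90,40,85,0,10,-90,40,85,0,10,-90,40,85,0]
  grip_force: 40

```text
t: 17.25
position: [519.2, -0.7, 133.0]
eef_rot: [3.141, -0.001, 0.256]
wrist_force: [-1.1, -0.5, 5.2]
finger_gap: 23.0
gripper_force: 38.9
```

Call:
arm_command:
  increments: [10,-3,-6,0,0,10,-8,-17,0,0,10,-14,-29,0,0,10,-20,-41,0,0,10,-26,-54,0,0,10,-32,-66,0,0,10,-38,-78,0,0,10,-43,-89,0,0,10,-47,-96,0,0,10,-48.5,-99.5,0,0,10,-48.5,-99.5,0,0,10,-48.5,-99.5,0,0]

```text
t: 18.75
position: [446.7, 83.8, 132.9]
eef_rot: [-3.141, -0.001, 0.256]
wrist_force: [-2.1, 2.3, 8.9]
finger_gap: 23.0
gripper_force: 39.9
```

Run:
```python
from ov import *
o=robot.get_obs();print(o['t'],o['position'],o['wrist_force'],o['finger_gap'])
overlay('pics/ov3.png',o['position'][:2]-[.2,0],(28.5,-47.5),[(S,(195,265,230,280)),(T,(195,265,235,285))])
```

```text
18.85 [446.69903083  83.82412175 132.92925565] [-1.38167007  2.96225318  8.94673584] 23.042452436886755
carriage [-28.3  59.5] well-probe [ -0.4   1.  -59. ]
```

View pics/ov3.png

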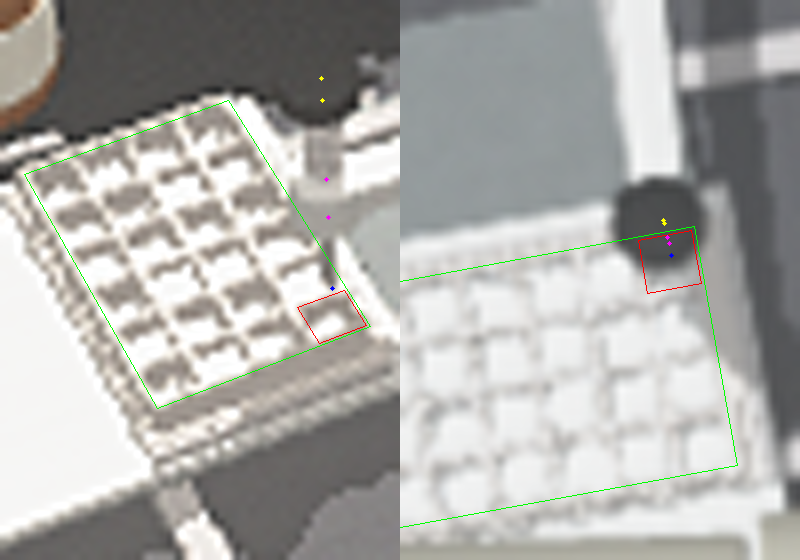

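The rod and well B line up in the side overlay: rod at (328,275), well at (331,318). In the top overlay the head is at (658,222), about 1 mm off, which is within the margin. I'll release and go over the head.

Call:
arm_command:
  increments: [40,0,0,0,0,80,0,0,0,0,80,0,0,0,0,80,0,0,0,0,80,0,0,-40,0,80,0,0,-100,0,80,0,0,-148,0,50,0,0,-148,0,20,45,20,-148,0,0,90,40,-148,0,0,138.5,59.5,-148,0,0,138.5,59.5,-148,0,0,138.5,59.5,-148,0,0,138.5,59.5,-130,0,0,138.5,59.5,-130,0,0,138.5,59.5,-130,0]

```text
t: 20.85
position: [595.6, 60.9, 262.7]
eef_rot: [-3.142, -0.0, 0.256]
wrist_force: [0.3, -0.3, 0.2]
finger_gap: -0.0
gripper_force: 0.0
```

Run:
```python
from ov import *
o=robot.get_obs();print(o['t'],o['position'],o['wrist_force'],o['finger_gap'])
overlay('pics/ov4.png',np.array([446.5,83.8]),(28.5,-47.5),[(S,(195,265,230,280))])
```

```text
20.95 [595.92291063  60.89413984 262.95840741] [-0.69184037  0.20509788  0.2959324 ] -0.38413387892276807
carriage [-28.3  59.4] well-probe [ -0.4   0.9 -59. ]
```

View pics/ov4.png

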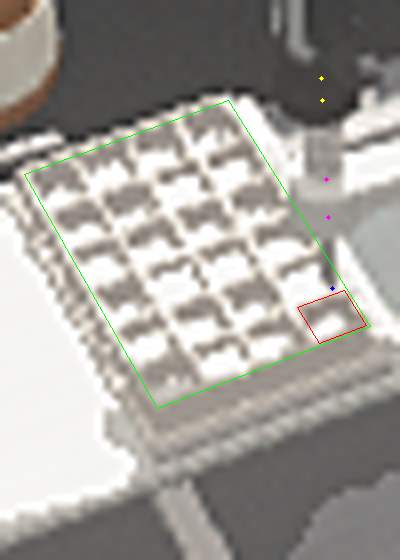

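The plate is unmoved and well B is still under the tip, so I'll press down to just above the highest possible contact (TCP about 229).

Call:
arm_command:
  increments: [0,0,0,8,0,0,0,0,14,0,0,0,0,20,0,0,0,0,25,0,0,0,0,29,0,0,0,0,32,0,0,0,0,33.5,0,0,0,0,33.5,0,0,0,0,33.5,0]

```text
t: 22.08
position: [596.0, 60.8, 229.1]
eef_rot: [-3.142, -0.0, 0.256]
wrist_force: [-2.1, 0.2, 2.9]
finger_gap: -0.1
gripper_force: 1.6
```

Call:
arm_command:
  increments: [0,0,0,0.5,0,0,0,0,1,0,0,0,0,1,0]

```text
t: 22.45
position: [596.0, 60.8, 227.9]
eef_rot: [-3.141, -0.0, 0.256]
wrist_force: [-2.0, -0.3, 2.8]
finger_gap: 0.3
gripper_force: 1.6
```

Call:
arm_command:
  increments: [0,0,0,0.5,0,0,0,0,1,0,0,0,0,1,0]

```text
t: 22.82
position: [596.0, 60.8, 226.9]
eef_rot: [-3.141, -0.0, 0.256]
wrist_force: [-2.5, -0.5, 3.4]
finger_gap: -0.2
gripper_force: 1.7
```

Call:
arm_command:
  increments: [0,0,0,0.5,0,0,0,0,1,0,0,0,0,1,0]

```text
t: 23.2
position: [596.0, 60.8, 225.9]
eef_rot: [-3.141, 0.0, 0.256]
wrist_force: [-2.6, 0.1, 3.3]
finger_gap: 0.1
gripper_force: 1.7
```

Call:
arm_command:
  increments: [0,0,0,0.5,0,0,0,0,1,0,0,0,0,1,0]

```text
t: 23.58
position: [596.0, 60.8, 224.9]
eef_rot: [-3.142, -0.0, 0.256]
wrist_force: [-1.2, 0.5, 3.9]
finger_gap: 0.2
gripper_force: 1.8
```

Call:
arm_command:
  increments: [0,0,0,0.5,0,0,0,0,1,0,0,0,0,1,0]

```text
t: 23.95
position: [596.0, 60.8, 223.9]
eef_rot: [-3.141, -0.0, 0.256]
wrist_force: [-1.5, 0.8, 3.1]
finger_gap: -0.4
gripper_force: 1.8
```

Call:
arm_command:
  increments: [0,0,0,0.5,0,0,0,0,1,0,0,0,0,1,0]

```text
t: 24.32
position: [596.0, 60.8, 222.9]
eef_rot: [-3.141, -0.0, 0.256]
wrist_force: [-2.0, 0.6, 3.8]
finger_gap: 0.1
gripper_force: 1.8
```

Call:
arm_command:
  increments: [0,0,0,0.5,0,0,0,0,1,0,0,0,0,1,0]

```text
t: 24.7
position: [596.0, 60.8, 222.0]
eef_rot: [-3.142, -0.0, 0.256]
wrist_force: [-2.0, -0.7, 5.5]
finger_gap: -0.3
gripper_force: 2.7
```

Call:
arm_command:
  increments: [0,0,0,0.5,0,0,0,0,1,0,0,0,0,1,0,0,0,0,1,0]

```text
t: 25.2
position: [596.0, 60.8, 221.5]
eef_rot: [3.141, -0.001, 0.256]
wrist_force: [-3.7, -0.6, 9.8]
finger_gap: -0.3
gripper_force: 5.0
```

Call:
arm_command:
  increments: [0,0,0,0.5,0,0,0,0,1,0,0,0,0,1.1,0,0,0,0,1.1,0]

```text
t: 25.7
position: [596.1, 60.8, 220.9]
eef_rot: [3.141, -0.001, 0.256]
wrist_force: [-6.3, 0.2, 15.9]
finger_gap: 0.3
gripper_force: 7.9
```

It stands firm at 16 N. I'll lift clear, pull back and check.

Call:
arm_command:
  increments: [0,0,0,-10,0,0,0,0,-30,0,0,0,0,-80,0,0,0,0,-100,0,0,-50,30,-100,0,0,-100,60,-100,0,0,-150,100,-100,0,0,-150,150,-100,0,0,-150,200,-100,0,0,-150,200,-100,0,0,-150,200,-100,0,0,-150,200,-100,0]

```text
t: 27.2
position: [501.4, -169.7, 320.0]
eef_rot: [-3.142, -0.0, 0.257]
wrist_force: [-0.4, 0.4, 0.0]
finger_gap: 0.1
gripper_force: 0.0
```

Run:
```python
from ov import *
o=robot.get_obs();print(o['t'],o['position'],o['wrist_force'],np.abs(o['joint_vel']).max())
overlay('pics/ov5.png',np.array([446.5,83.8]),(28.5,-47.5),[(S,(195,265,230,280)),(T,(195,265,235,285))])
```

```text
27.3 [ 501.48168641 -169.77427159  320.02897164] [-0.16386342  0.16297443  0.16839203] 0.0038194518171410013
carriage [-28.3  59.4] well-probe [ -0.4   0.9 -59. ]
```

View pics/ov5.png

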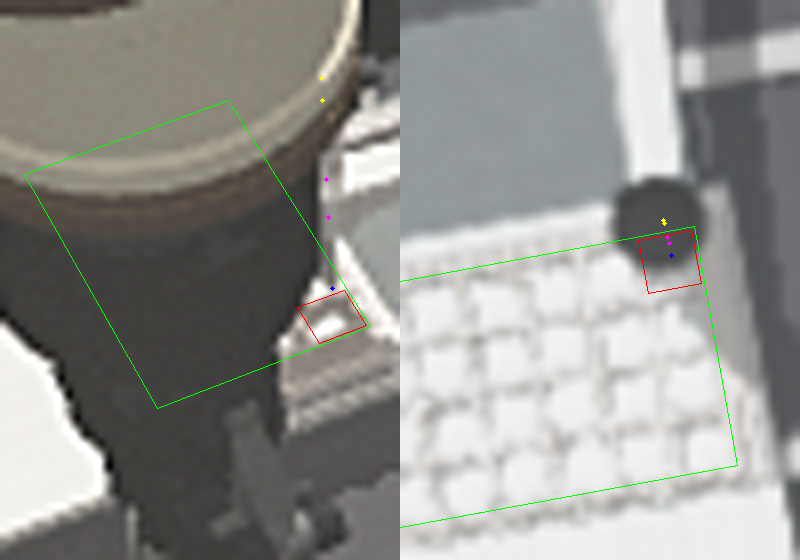

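The top view is the same as before the press: head at (658,222), well B under it, and the plate unmoved. The arm is clear of everything, so I'll hand in.

```bash
python3 -c "
from cell import robot
print(robot.finish_job())"
```

```text
the job is handed in; nothing more can be done
None
```

I gauged both coupons, at about 15 N in the clip-corner well and then 16 N in the opposite well, and handed the job in at about 27 s with the second well under the sprung-back probe and the arm clear; no verdict came back.

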